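Find the tired stage-clip spring and open its catch

ROBOT

A 6-joint arm with a two-finger parallel gripper is mounted at the origin on the work surface. World frame = base frame: x ahead of the robot, y to its left, z up, the work surface at z = 0. Lengths are in m, angles in rad, forces in N, time in s.
With the tool pointing down it reaches from about 0.35 to 0.975 m from the base axis. Payload 7.1 kg.
Tool frame: the origin (TCP) lies midway between the tips of the shut fingers; the grasp point (between the pads) lies 19 mm behind it; z points along the fingers, y is the line along which they close (so a half turn about z gives the same grasp; the last joint's range is limited). The gripper opens to 88 mm and grips with 3 to 60 N. Pads are 20 mm wide; open, the fingers measure 115 mm over their backs; the gripper's body (75 mm by 178 mm) begins 61 mm behind the grasp point.
Start: joints at [1.163, 0.423, 1.63, -0, 1.089, -0.019], TCP at [0.237, 0.578, 0.223] pointing down, gripper open.
Joint ranges: [-3, 3], [-0.9, 2.11], [0.09, 2.58], [-1.31, 4.45], [0.11, 2.69], [-2.54, 2.54]. Speed limits (rad/s): [2.39, 2.39, 3.01, 3.14, 3.14, 3.14].

INTERFACE

Orientations are given as a unit quaternion [w, x, y, z].
In Python, from station import move_pose, movel, movej, command_gripper, wait, inverse_kinematics, read_camera, camera_info, MotionError, job_done, get_time, get_joint_pos, get_qvel, get_effort, get_tcp_pos, get_ee_rot, get_ft_force, get_ft_torque, get_grip_width, get_finger_force gives the robot as it stands. Calls block until the motion is done:
- move_pose(position, orientation): joint-space move of the TCP to a pose.
- movel(position, frame=None, v=0.15, until_force=None): straight line of the TCP; frame=None keeps the orientation; v is the mean speed in m/s. With until_force (N) it stops when the force on the tool has changed by that much, and returns True; else False.
- movej(angles): joint-space move.
- command_gripper(opening): opening from 0.0 (shut) to 1.0 (fully open); the grip force is fixed at half the most; returns when the fingers have stopped.
- wait(seconds).
- inverse_kinematics(position, orientation): joint angles nearest the present ones, or None.
- read_camera(name): name is "scene" or "side" or "wrist"; returns the picture (384x512x3 uint8, red, green, blue); there is no depth.
- camera_info(name): a dict with "intrinsics" (3x3 intrinsics, pixels), "T" (4x4, takes a point from camera to world coordinates); the wrist camera has in their place "tool_from_camera" (4x4, takes a point from camera to tool coordinates, whose origin is the TCP and whose axes are the flange's). Camera axes: x right, y up, looking along -z (the intrinsics and any distortion apply to the point x, -y, -z); pixel columns grow to the right and rows downward; lengths in m; the calibration is good to about 2 mm. A picture is of the moment at which its call begins: read the wrist's pose just before it. camera_info takes no time and is no camera call.
A pose or a line that the arm cannot do raises MotionError and nothing moves.
- job_done(): hands the job in; it is judged then, once.
Readings, each from a call of its own:
- get_time(): time.
- get_joint_pos(): joint angles.
- get_qvel(): joint speeds.
- get_effort(): joint torques, N m.
- get_tcp_pos(): TCP position.
- get_ee_rot(): TCP orientation.
- get_ft_force(): force on the tool from outside, world axes, zero at the start.
- get_ft_torque(): the same for the moment, N m.
- get_grip_width(): opening from 0.0 (shut) to 1.0 (fully open).
- get_finger_force(): force on a finger pad.
Only numpy, scipy, OpenCV 4.12 (cv2) and the standard library are available. Lean on these libraries where they do the work, as an engineer would, in place of code of your own. Each camera call takes 0.05 s, during which the arm holds its last target. There are 200 camera calls.

TASK

Check the three leaf springs on the test plate, going from left to right as seen from the robot: with closed fingertips press the round boss half-way along each leaf straight down with a steady 6 N for about a second, never more than 12 N on a leaf, and judge how far it gives. Then push the catch of the softest spring (the one that gives most) fully back, away from the leaf, so that it can be replaced, and let go. Leave the other two catches closed, and do not shift the small dish or the vial standing on the plate.

Things in the scene. Friction and masses are not known exactly. Their poses are not given: they have to be found in the camera images.
- plate: Bare aluminium test plate fixed to the bench, 250 (x) x 330 (y) x 20 mm, turned by up to 0.3 rad. Origin on its underside, on the line of the three bosses, 120 mm from its near edge, half-way across; x points away from the robot, y to the robot's left. On it stand three holders of identical looks, 60 mm wide at 95 mm pitch along y, each shimmed up to 4 mm high or low.
- boss_left (a point): Nominal centre of the top of the left (plate +y) holder's press boss: a round brass boss 16 mm across, 5 mm high, half-way along the leaf, 40 mm from the clamp block. Sideways the point is true; the real top lies up to 4 mm higher or lower (shims). Axes as the plate's. The leaf: steel, 16 mm wide, 2 mm thick, 80 mm long, level, root in the clamp block, free end towards the robot.
- boss_middle (a point): The same point of the middle holder. The leaves' stiffness does not show and changes place every time: under 6 N at the boss the two good ones give about 4 to 5 mm, the tired one about 8 to 9 mm. They spring straight back.
- boss_right (a point): The same point of the right (plate -y) holder. Height again only good to 4 mm: find each boss top by touch.
- catch_left (a point): Nominal centre of the near upright face of the left holder's catch, closed: a dark steel tab 10 (x) x 30 (y) mm, 19 mm high, on the flat top of the clamp block; the point is 9 mm above that top and 65 mm beyond the boss. Its height is off by the same shim as its boss. It slides 22 mm along plate +x to a stop with about 3 N friction and stays; may start up to 3 mm open. The point stays put.
- catch_middle (a point): The same point of the middle holder's catch. In front of each tab lie 25 mm of flat block top, then free space above the leaf, whose top is 13 mm lower than the block's.
- catch_right (a point): The same point of the right holder's catch.
- catch_p (a joint): Travel of one of the three catches in m: 0 closed, 0.022 fully back. Which holder (left, middle, right) this one belongs to changes every time and is not told.
- catch_q (a joint): Travel of one of the three catches in m: 0 closed, 0.022 fully back. Which holder (left, middle, right) this one belongs to changes every time and is not told.
- catch_r (a joint): Travel of one of the three catches in m: 0 closed, 0.022 fully back. Which holder (left, middle, right) this one belongs to changes every time and is not told.
- dish: Small closed glass dish, 42 mm across, 14 mm high, lying on the near strip of the plate (about 90 mm nearer the robot than the bosses), between the left and middle holders. Origin under its centre. To be left alone.
- vial: Glass vial with a cap, 22 mm across, 35 mm high, standing on the near strip of the plate, between the middle and right holders. Origin under its centre. To be left alone.

How it is judged:
On the way, in this order (a step that is already met when the one before it is completed fails the run):
1. the boss of the left leaf is pressed with 4.5 to 8 N for half a second (horizontal distance between the grasp point and boss_left below 0.015 m and contact force between the fingers and anything else between 4.5 and 8 N), for 0.5 s.
2. the boss of the middle leaf is pressed with 4.5 to 8 N for half a second (horizontal distance between the grasp point and boss_middle below 0.015 m and contact force between the fingers and anything else between 4.5 and 8 N), for 0.5 s.
3. the boss of the right leaf is pressed with 4.5 to 8 N for half a second (horizontal distance between the grasp point and boss_right below 0.015 m and contact force between the fingers and anything else between 4.5 and 8 N), for 0.5 s.
At the end, for the whole second after the job is handed in: The catch of the softest spring is pushed back at least 18 of its 22 mm; the other two catches are less than 7 mm open; nothing is touched (value of joint catch_q above 0.018 m and value of joint each of catch_p, catch_r below 0.007 m).
It fails at once if a leaf is loaded with more than 12 N (contact force between the fingers and anything else above 12 N and (horizontal distance between the grasp point and boss_left below 0.04 m or horizontal distance between the grasp point and boss_middle below 0.04 m or horizontal distance between the grasp point and boss_right below 0.04 m)).
It fails at once if the catch of a good spring is opened (value of joint any of catch_p, catch_r above 0.01 m).
It fails at once if the dish or the vial is shifted by more than 20 mm (distance of any of dish, vial from where it was at the start of the episode above 0.02 m).
It also fails if it takes over 58 s, if anything falls off the work surface, if the arm or the gripper's body presses on something with over 40 N, if the wrist force passes 120 N, or if a joint passes its speed limit or range.

## Working session

There is one attempt and no reset: what is moved stays moved. The work goes in short steps, each a Python script; the robot and the scene stay as the last script left them, time stands still between calls to the robot, and variables do not carry over. Pictures are saved under pics/ and viewed, at most 10 in all, crops included, and the job is handed in when it is done.

```bash
mkdir -p pics; ls
python3 - <<'E'
from station import *
import cv2,numpy as np
for n in("scene","side"):
    im=read_camera(n); cv2.imwrite(f"pics/{n}0.png",im[:,:,::-1])
    i=camera_info(n); print(n,np.round(i["intrinsics"],1).tolist(),np.round(i["T"],3).tolist(),[k for k in i])
i=camera_info("wrist");print({k:np.round(v,4).tolist() if not isinstance(v,str) else v for k,v in i.items()})
print(get_time(),get_tcp_pos(),get_ee_rot(),get_ft_force())
E
```

```text
pics
scene [[457.6, 0.0, 257.2], [0.0, 457.6, 189.8], [0.0, 0.0, 1.0]] [[-0.306, -0.535, 0.787, 1.037], [0.952, -0.155, 0.265, 0.197], [-0.02, 0.83, 0.557, 0.454], [0.0, 0.0, 0.0, 1.0]] ['intrinsics', 'T']
side [[450.3, 0.0, 254.4], [0.0, 450.3, 197.2], [0.0, 0.0, 1.0]] [[-0.993, 0.06, -0.097, 0.447], [-0.112, -0.66, 0.743, 0.592], [-0.019, 0.749, 0.662, 0.57], [0.0, 0.0, 0.0, 1.0]] ['intrinsics', 'T']
{'intrinsics': [[332.0034, 0.0, 256.427], [0.0, 332.0034, 193.8276], [0.0, 0.0, 1.0]], 'tool_from_camera': [[0.0004, 0.9695, 0.2452, 0.0667], [1.0, -0.0004, 0.0001, 0.0], [0.0002, 0.2452, -0.9695, -0.1627], [0.0, 0.0, 0.0, 1.0]]}
0.1 [0.2366952  0.57791344 0.22200448] [-1.57728308e-04  1.93177073e-01  9.81163675e-01 -6.59913052e-04] [ 0.0269406  -0.26301515 -0.03580514]
```

View pics/scene0.png

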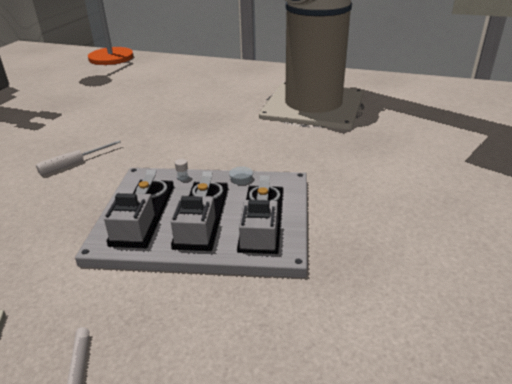

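View pics/side0.png

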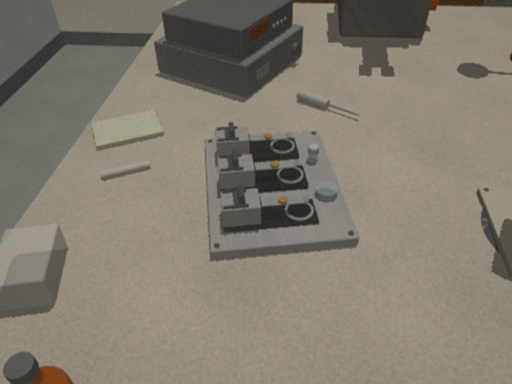

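Scene camera: brass bosses at about (143,184), (202,187), (263,191), which are right, middle and left as seen from the robot. Side camera: (267,136), (274,165), (282,200), with left lowest in the picture. The dish and vial are on the near strip. Next I triangulate the bosses.

```bash
cat > h.py <<'E'
import numpy as np,cv2
from station import *
from scipy.spatial.transform import Rotation as R
def blobs(im,box=None,amin=6):
    h=cv2.cvtColor(im,cv2.COLOR_RGB2HSV)
    m=cv2.inRange(h,(8,130,110),(28,255,255))
    n,l,s,c=cv2.connectedComponentsWithStats(m)
    o=[(c[i],s[i]) for i in range(1,n) if s[i][4]>=amin]
    if box: o=[b for b in o if box[0]<b[0][0]<box[2] and box[1]<b[0][1]<box[3]]
    return o
def ray(px,K,T):
    d=np.array([(px[0]-K[0,2])/K[0,0],-(px[1]-K[1,2])/K[1,1],-1.])
    d=T[:3,:3]@d; return T[:3,3],d/np.linalg.norm(d)
def onplane(px,K,T,z):
    o,d=ray(px,K,T); return o+d*(z-o[2])/d[2]
def tri(rs):
    A=sum(np.eye(3)-np.outer(d,d) for o,d in rs); b=sum((np.eye(3)-np.outer(d,d))@o for o,d in rs)
    p=np.linalg.solve(A,b); return p,[np.linalg.norm((np.eye(3)-np.outer(d,d))@(p-o)) for o,d in rs]
def cam(n):
    i=camera_info(n); return np.array(i["intrinsics"]),np.array(i["T"])
E
python3 - <<'E'
from h import *
S=cv2.imread("pics/scene0.png")[:,:,::-1].copy();D=cv2.imread("pics/side0.png")[:,:,::-1].copy()
a=sorted(blobs(S,(120,160,290,210)),key=lambda b:-b[0][0]); b=sorted(blobs(D,(240,120,300,215)),key=lambda b:-b[0][1])
print(a,b)
P=[]
for x,y in zip(a,b):
    p,r=tri([ray(x[0],*cam("scene")),ray(y[0],*cam("side"))]);P.append(p);print(p.round(4),np.round(r,4))
P=np.array(P);print(np.linalg.norm(np.diff(P,axis=0),axis=1)); v=P[0]-P[2]; print("yaw",np.arctan2(-v[0],v[1]))
E
```

```text
[(array([262.19512195, 190.04878049]), array([258, 188,  10,   5,  41], dtype=int32)), (array([201.925, 185.95 ]), array([198, 184,   9,   5,  40], dtype=int32)), (array([142.76315789, 183.86842105]), array([139, 182,   9,   5,  38], dtype=int32))] [(array([282.32352941, 199.08823529]), array([279, 197,   8,   5,  34], dtype=int32)), (array([274.07692308, 163.46153846]), array([271, 161,   7,   5,  26], dtype=int32)), (array([267.6, 135.2]), array([265, 134,   6,   4,  20], dtype=int32))]
[0.4742 0.0163 0.0571] [0.0007 0.0007]
[ 0.4959 -0.076   0.0619] [0.0004 0.0004]
[ 0.5164 -0.1689  0.0617] [0.0005 0.0005]
[0.09485627 0.09519728]
yaw 0.2241099283734872
```

Pitches of 94.9 and 95.2 mm agree with the stated 95 mm; yaw is 0.224 rad and the boss tops sit near z 0.06. I'll close the fingers and check from the wrist.

```bash
cat >> h.py <<'E'
P0=np.array([[.4742,.0163,.0571],[.4959,-.076,.0619],[.5164,-.1689,.0617]])
yaw=0.2241
ex=np.array([np.cos(yaw),np.sin(yaw),0]);ey=np.array([-ex[1],ex[0],0])
def quat(sgn):
    x=sgn*ex;z=np.array([0,0,-1.]);y=np.cross(z,x)
    q=R.from_matrix(np.c_[x,y,z]).as_quat(); return np.r_[q[3],q[:3]]
def wristT():
    q=get_ee_rot();T=np.eye(4);T[:3,:3]=R.from_quat(np.r_[q[1:],q[0]]).as_matrix();T[:3,3]=get_tcp_pos()
    i=camera_info("wrist"); return np.array(i["intrinsics"]),T@np.array(i["tool_from_camera"])
E
python3 - <<'E'
from h import *
for s in(1,-1):
    for k in range(3): print(s,k,inverse_kinematics(P0[k]+[0,0,.03],quat(s)))
s=min((1,-1),key=lambda s:(lambda j:9 if j is None else abs(j[5]))(inverse_kinematics(P0[1]+[0,0,.15],quat(s))))
move_pose(P0[1]+[0,0,.15],quat(s)); command_gripper(0.0); wait(.3)
K,T=wristT(); im=read_camera("wrist"); cv2.imwrite("pics/w0.png",im[:,:,::-1])
print(s,get_time(),get_tcp_pos(),get_grip_width(),get_ft_force())
for b in blobs(im,amin=60): print(b[0],b[1],onplane(b[0],K,T,.0615).round(4))
E
```

```text
1 0 [ 9.27743913e-03  4.27806794e-01  2.04298216e+00 -4.44089210e-16
  6.70803703e-01  1.35597377e+00]
1 1 [-1.75795511e-01  4.48619783e-01  1.98292835e+00 -4.44089210e-16
  7.10044519e-01  1.17090082e+00]
1 2 [-3.38008989e-01  4.95350260e-01  1.89205459e+00 -4.44089210e-16
  7.54187800e-01  1.00868734e+00]
-1 0 [ 9.27743913e-03  4.27806794e-01  2.04298216e+00 -4.44089210e-16
  6.70803703e-01 -1.78561889e+00]
-1 1 [-1.75795511e-01  4.48619783e-01  1.98292835e+00 -4.44089210e-16
  7.10044519e-01 -1.97069184e+00]
-1 2 [-3.38008989e-01  4.95350260e-01  1.89205459e+00 -4.44089210e-16
  7.54187800e-01 -2.13290532e+00]
1 4.2917 [ 0.49589547 -0.07600479  0.2118666 ] 0.005417332441644296 [-0.64347685  0.26164991  0.06882221]
[157.43085106 182.19148936] [150 175  16  15 188] [0.4737 0.0168 0.0615]
[254.63829787 183.17021277] [247 176  17  15 188] [ 0.4936 -0.0748  0.0615]
[353.77664975 183.47208122] [346 176  17  16 197] [ 0.5146 -0.1681  0.0615]
[250.28638498 303.16901408] [249 272   4  62 213] [ 0.3656 -0.0991  0.0615]
[262.58590308 303.37444934] [261 272   4  62 227] [ 0.3682 -0.1119  0.0615]
```

View pics/w0.png

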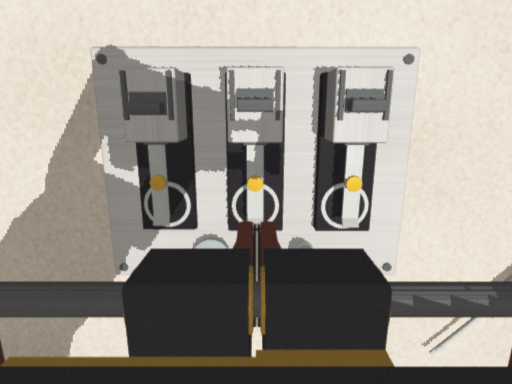

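The wrist picture shows bosses at (157,182), (255,183) and (354,183), within 2 mm of the triangulated points. The tabs sit behind them at about (148,103), (255,103) and (367,103), each between two cheeks. Next is the left press.

```bash
cat >> h.py <<'E'
W=np.array([[.4737,.0168],[.4936,-.0748],[.5146,-.1681]])
B=P0.copy();B[:,:2]=(P0[:,:2]+W)/2
def fz(n=8):
    a=[]
    for _ in range(n): a.append(get_ft_force()[2]); wait(.01)
    return np.mean(a)
def press(k):
    b=B[k]; c=get_tcp_pos(); h=max(c[2],.11)
    movel([b[0],b[1],h],v=.15); movel(b+[0,0,.012],v=.08); wait(.2); f0=fz(15)
    hit=movel(b+[0,0,-.008],v=.012,until_force=1.0); wait(.15)
    z0=get_tcp_pos()[2]; f=fz()-f0; L=[(z0,f)]; print("hit",hit,"z",round(z0,4),"f",round(f,2),"f0",round(f0,2))
    if not hit: return
    z=z0
    while f<5.7 and z>z0-.013:
        k_=max(.6,(f-L[0][1])/max(1e-4,L[0][0]-z)*1000/1000) if len(L)>1 else 1e9
        z-=min(.0007,max(.0002,(6-f)*.0005)); movel([b[0],b[1],z],v=.012); wait(.04); f=fz(4)-f0; L.append((get_tcp_pos()[2],f))
    wait(.9); f=fz()-f0; L.append((get_tcp_pos()[2],f))
    A=np.array(L); A=A[A[:,1]>.7]; s=np.polyfit(A[:,1],A[:,0]*1000,1)
    print("end f",round(f,2),"steps",len(L),"z",L[-1][0].round(4),"mm/N",-s[0].round(3),"give@6N",(-6*s[0]).round(2),"t",get_time())
    movel([b[0],b[1],.11],v=.1)
E
sed -i '/k_=max/d' h.py
python3 -c "
from h import *
press(0)"
```

```text
hit True z 0.058 f 1.21 f0 0.04
end f 5.99 steps 6 z 0.0553 mm/N 0.578 give@6N 3.47 t 10.7833
```

```bash
python3 -c "
from h import *
press(1);press(2)"
```

```text
hit True z 0.0626 f 1.48 f0 0.12
end f 5.65 steps 5 z 0.0606 mm/N 0.455 give@6N 2.73 t 16.3167
hit True z 0.0626 f 0.81 f0 0.13
end f 5.56 steps 10 z 0.0579 mm/N 1.027 give@6N 6.16 t 23.4083
```

The right leaf is clearly the softest: 6.2 mm against 3.5 and 2.7. All three readings scale low, as expected if contact is at the root-side edge of the boss. Next I push the right catch: boss top 0.0634, so the block top is about 0.0714 and the tab runs up to about 0.0904.

Run:
```python
from h import *
b=B[2].copy(); at=lambda d,z: [*(b+ex*d)[:2],z]
prog=lambda: (get_tcp_pos()-b)@ex
movel(at(38,.11) if 0 else at(.038,.11),v=.1); movel(at(.038,.077),v=.06); wait(.2); f0=get_ft_force(); print("f down",f0)
h=movel(at(.066,.077),v=.025,until_force=2.0); wait(.05); c=prog(); print("touch",h,c,get_ft_force()-f0,get_time())
if h:
    h=movel(at(.081,.077),v=.03,until_force=12); wait(.1); print(h,prog(),(get_ft_force()-f0)@ex,get_time())
K,T=wristT(); im=read_camera("wrist"); s=read_camera("side")
cv2.imwrite("pics/w1.png",im[:,:,::-1]); cv2.imwrite("pics/s1.png",cv2.resize(s[100:260,190:360],None,fx=3.5,fy=3.5,interpolation=2)[:,:,::-1])
```

```text
f down [ 0.19498541 -0.79862232  0.62704798]
touch True 0.05609830493214879 [-0.9160208   0.48921026 -0.58182352] 26.3167
True 0.07450192330605687 -1.255518799294613 27.0917
```

View pics/s1.png

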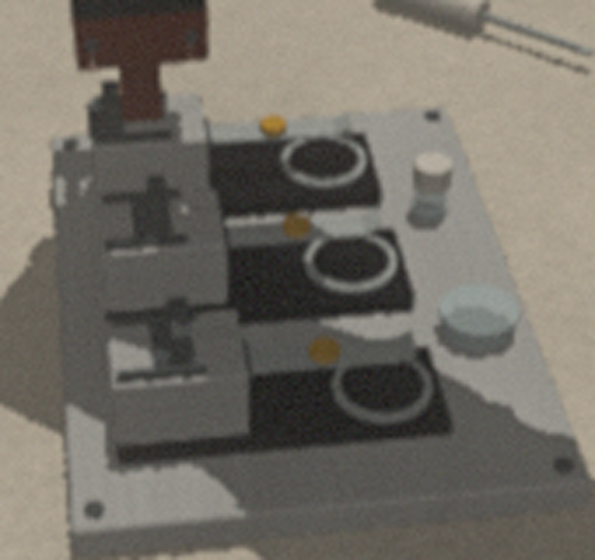

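The crop shows the right tab pushed back by the fingers (tab at about (140,125)), with the other two tabs closed and the dish and vial undisturbed. I'll confirm the stop with a slower, harder push.

Run:
```python
from h import *
b=B[2].copy(); at=lambda d,z: [*(b+ex*d)[:2],z]
prog=lambda: (get_tcp_pos()-b)@ex
f0=get_ft_force()
h=movel(at(.082,.077),v=.012,until_force=18); print(h,prog(),(get_ft_force()-f0)@ex); wait(.3); print(prog(),(get_ft_force()-f0)@ex,get_time())
movel(at(.06,.077),v=.06); movel(at(.05,.13),v=.1); wait(.2)
movel(at(0,.2)[:2]+[.2],v=.15); wait(.3)
K,T=wristT(); im=read_camera("wrist"); cv2.imwrite("pics/w2.png",im[:,:,::-1]); print(get_time())
```

```text
True 0.07460065106946821 0.18308720504341866
0.0743787723079114 -0.2895505842805402 28.0667
30.425
```

View pics/w2.png

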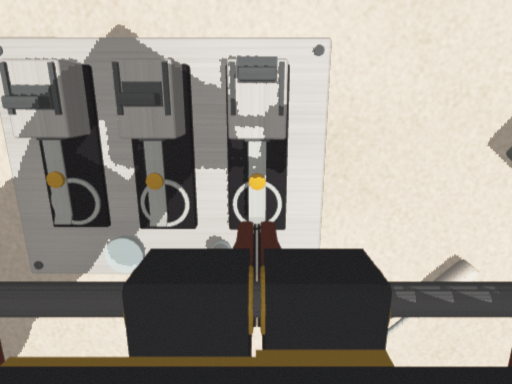

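The final picture shows the right tab's near face at row 81 against row 105 for the middle one, which is about 22 mm back. The other two are closed, and the arm is clear.

```bash
python3 -c "
from station import *
print(job_done())"
```

```text
the job is handed in; nothing more can be done
None
```

I pressed the three leaves left to right at about 6.0, 5.7 and 5.6 N, found the right one softest (about 6.2 mm of give against 3.5 and 2.7, all below the stated figures), pushed its catch back to the stop with the other two left closed, and handed the job in at about 30 s; no verdict came back.

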